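# Slide a setter tray up the kiln loading ramp onto its sprung stop

### The job

Push the white setter tray with its two clay birds from the bench in between the ramp's guide rails and on up the ramp, sliding it and never lifting it, until it bears squarely on the sprung buffer strip in front of the fire brick. Feel for the strip: press it in a few millimetres, gently and never down to its hard end, then let go and leave the tray resting against it. Keep the birds standing in the tray, and do not disturb the jar, the brush pot and the plaster mould.

Things in the scene. Friction and masses are not known exactly. Their poses are not given: they have to be found in the camera images.
- tray: white ceramic setter tray, open box 120 long (x), 110 wide (y), 30 high, walls and floor 8 thick, about 0.45 kg, loose. Origin: centre of its underside; +x is its front, which goes up the ramp first. It stands on the bench before the ramp's toe, up to 12 degrees and 6 mm off line. Friction holds it on the slope. Sliding it up takes 5 to 20 N (weight, rails), steady over the last stretch.
- tray_front (a point): middle of the lower front edge of the tray (60 mm along its +x)
- tray_rear (a point): middle of the lower rear edge of the tray (60 mm along its -x); push on the rear wall, 30 mm high
- ramp: fixed wooden ramp, 320 long, 156 wide, rising at 8 degrees from the bench top. Origin: middle of its toe, at bench height; x is level and points uphill, z vertical. Wooden guide rails 18 high on both sides, inner faces 120 apart; at the toe two slanting lead-in blocks 20 high widen the mouth to about 155 at 55 mm before the toe.
- stop: fixed fire brick across the ramp near the top, 118 wide, 47 high; downhill face 235 to 275 mm from the toe. Origin: middle of that face, within 4 mm of ramp height; x points up the slope into the brick, z square to it. Before it is a sprung wooden buffer strip, 100 by 30 high, its face 14 to 44 mm downhill of the brick's: differs by run, NOT in this pose. It gives 8 mm at 2.5 N/mm, then is solid.
- bird0: small fired-clay bird, 34 by 26 foot, 46 high, 60 g, standing loose in the tray. Origin: centre of its underside, z up its body.
- bird1: the second bird, the same as the first
- jar: bystander: amber glass jar, 64 across, 85 high, beside the ramp. Origin: centre of its underside
- brush_pot: bystander: green glass pot with brushes, 72 across, 85 high, about 210 high with the brushes, beside the ramp. Origin: centre of its underside
- mould: bystander: round white plaster mould, 76 across, 44 high, beside the ramp. Origin: centre of its underside
Things that resemble listed ones, but are neither listed nor needed, are in the scene too. What is shaped like the tray but brown or turquoise is not meant. What is shaped like the bird1 but black is not meant.

How it is judged:
On the way, in this order (a step that is already met when the one before it is completed fails the run):
1. the whole tray has been slid in between the rails onto the slope (height (world z) of tray_rear above 0.004 m and angle between the x axis of tray and the x axis of stop, either way round below 0.08 rad), for 0.1 s.
2. the tray bears on the stop's buffer strip with more than 2.5 N (contact force between tray and stop above 2.5 N), for 0.2 s.
At the end, for the whole second after the job is handed in: The tray rests still on the slope between the rails, bearing on the stop's buffer strip (more than 0.3 N), within 12 mm of the ramp's midline and square to the strip within 2 degrees, both birds standing in it (within 20 degrees of upright) (contact force between tray and stop above 0.3 N and angle between the x axis of tray and the x axis of stop, either way round below 0.035 rad and y of tray_front in the frame of stop between -0.012 and 0.012 m and z of tray in the frame of stop below 0.012 m and linear speed of tray below 0.01 m/s and angle between each of bird0, bird1's own z axis and vertical below 0.35 rad and distance between each of bird0, bird1 and tray below 0.075 m); the robot touches nothing.
It fails at once if the tray presses on the stop with more than 17 N (the strip nearly driven to its hard end) (contact force between tray and stop above 17 N).
It fails at once if the robot pushes or grips the tray with more than 40 N (contact force between the arm and tray above 40 N).
It fails at once if the tray is lifted off the bench or ramp by more than about 3 cm (z of tray in the frame of stop above 0.05 m).
It fails at once if a bird is knocked over (angle between any of bird0, bird1's own z axis and vertical above 0.7 rad).
It fails at once if the jar, the brush pot or the mould is moved by more than 15 mm (distance of any of jar, brush_pot, mould from where it was at the start of the episode above 0.015 m).
It also fails if it takes over 69 s, if anything falls off the work surface, if the arm or the gripper's body presses on something with over 40 N, if the wrist force passes 120 N, or if a joint passes its speed limit or range.

### The arm

A 6-joint arm with a two-finger parallel gripper is mounted at the origin on the work surface. World frame = base frame: x ahead of the robot, y to its left, z up, the work surface at z = 0. Lengths are in m, angles in rad, forces in N, time in s.
With the tool pointing down it reaches from about 0.25 to 0.8 m from the base axis. Payload 3.9 kg.
Tool frame: the origin (TCP) lies on the centre line of the jaws, within the pads' length; the fingertips stand 25 mm ahead of it and the grasp point (between the pads) lies 6 mm ahead of it; z points along the fingers, y is the line along which they close (so a half turn about z gives the same grasp; the last joint's range is limited). The gripper opens to 85 mm and grips with 20 to 120 N. Pads are 22 mm wide; open, the fingers measure 114 mm over their backs; the gripper's body (76 mm by 85 mm) begins 54 mm behind the grasp point. The pads swing forward as they close: fully open they stand 13 mm farther back than shut.
Start: joints at [1.271, 0.26, -0.138, 1.173, 0, 1.571], TCP at [0.155, 0.502, 0.256] pointing down, gripper open.
Joint ranges: [-2.78, 2.78], [-0.83, 1.72], [-1.28, 1.37], [-1.9, 2.12], [-1.57, 1.48], [-3.14, 3.14]. Speed limits (rad/s): [2.57, 2.57, 3.14, 3.14, 3.14, 3.14].

### API

Orientations are given as a unit quaternion [x, y, z, w].
In Python, from rig import bot, grab_frame, order, models gives the robot as it stands. The module is installed in compiled form; this text tells all that it offers. Calls block until the motion is done:
- bot.move_ptp(position, orientation): joint-space move of the TCP to a pose.
- bot.move_l(position, speed=0.15, attitude=None, contact_N=None): straight line of the TCP; attitude=None keeps the orientation; speed is the mean speed in m/s. With contact_N (N) it stops when the force on the tool has changed by that much, and returns True; else False.
- bot.move_j(angles): joint-space move.
- bot.open_gripper() and bot.grasp(): open the fingers fully, or close them until they stop; the grip force is fixed at half the most.
- bot.hold(seconds).
- bot.solve_ik(position, orientation): joint angles nearest the present ones, or None.
- bot.state(): the state.
- grab_frame(name): name is "scene" or "top"; returns a dict with "pixels" (400x640x3 uint8, red, green, blue), "K" (3x3 intrinsics, pixels), "camera_from_world" (4x4, takes a point from world to camera coordinates). Camera axes: x right, y up, looking along -z (the intrinsics and any distortion apply to the point x, -y, -z); pixel columns grow to the right and rows downward; lengths in m; the calibration is good to about 2 mm. A picture is of the moment at which its call begins. There is no depth.
A pose or a line that the arm cannot do raises bot.Unreachable and nothing moves.
- order.job_done(): hands the job in; it is judged then, once.
Trained networks look in a picture, given as the dict that the camera call returned (one of the last four; its "shot" number tells which), for a name from the list of things; names that differ only in an ending like _2 or _b are one class to them, and where a whole thing is asked for, a point or a joint stands for the part that bears it (a point fixed in the world has none). Each returns a list of dicts, best first, with "score" (0 to 1); they miss things now and then, are a little off and sometimes report something else, mostly with a low value. They report only what shows in the picture. A call takes as long as a camera call. They do not tell look-alikes from the thing itself.
- models.recognise(picture, query): "at" ([x, y, z] in m, in world coordinates, good to about 4 mm: the middle of the surface that is visible of it).
- models.masks_of(picture, query): "region" (400x640 bool, what is visible of it).
The state is a dict: "t": time; "joint_positions": joint angles; "qvel": joint speeds; "joint_torque": joint torques, N m; "eef_pos": TCP position; "tcp_rot": TCP orientation; "force": force on the tool from outside, world axes, zero at the start; "moment": the same for the moment, N m; "grip_width": finger opening in m; "grip_force": force on a finger pad.
Only numpy, scipy, OpenCV 4.12 (cv2) and the standard library are available. Lean on these libraries where they do the work, as an engineer would, in place of code of your own. Each camera call takes 0.05 s, during which the arm holds its last target. There are 200 camera calls.

## Working session

There is one attempt and no reset: what is moved stays moved. The work goes in short steps, each a Python script; the robot and the scene stay as the last script left them, time stands still between calls to the robot, and variables do not carry over. Pictures are saved under pics/ and viewed, at most 10 in all, crops included, and the job is handed in when it is done.

```bash
mkdir -p pics
python3 - <<'E'
from rig import bot, grab_frame, order, models
import cv2, numpy as np
for n in ["scene","top"]:
    f=grab_frame(n); cv2.imwrite(f"pics/{n}0.png",f["pixels"][:,:,::-1])
    print(n,f["K"].tolist(),np.round(f["camera_from_world"],3).tolist(), [k for k in f])
    for q in ["tray","ramp","stop","bird0","jar","brush_pot","mould"]:
        print(q,[(np.round(d["at"],3).tolist(),round(d["score"],2)) for d in models.recognise(f,q)][:4])
s=bot.state();print(s["t"],s["force"],s["tcp_rot"],s["grip_width"])
E
```

```text
scene [[471.89940081161836, 0.0, 331.4822263540585], [0.0, 471.89940081161836, 200.77845813300644], [0.0, 0.0, 1.0]] [[0.239, 0.971, -0.017, -0.121], [-0.661, 0.176, 0.729, 0.316], [0.711, -0.163, 0.684, -1.453], [0.0, 0.0, 0.0, 1.0]] ['pixels', 'K', 'camera_from_world', 'shot']
tray [([0.358, -0.14, 0.01], 0.95), ([0.58, -0.118, 0.019], 0.92), ([0.599, -0.34, 0.009], 0.87), ([0.539, 0.247, 0.066], 0.45)]
ramp [([0.546, 0.132, 0.021], 0.65)]
stop [([0.54, 0.248, 0.066], 0.71)]
bird0 [([0.715, -0.198, 0.025], 0.69), ([0.554, -0.099, 0.033], 0.65), ([0.602, -0.105, 0.038], 0.63)]
jar [([0.79, -0.054, 0.072], 0.68)]
brush_pot [([0.744, 0.117, 0.072], 0.97)]
mould [([0.395, 0.08, 0.045], 0.82)]
top [[428.1437113129668, 0.0, 321.581008446809], [0.0, 428.1437113129668, 192.7286276395473], [0.0, 0.0, 1.0]] [[-0.023, -1.0, 0.003, -0.016], [0.989, -0.023, 0.145, -0.597], [-0.145, 0.006, 0.989, -0.951], [0.0, 0.0, 0.0, 1.0]] ['pixels', 'K', 'camera_from_world', 'shot']
tray [([0.595, -0.34, 0.006], 0.92), ([0.573, -0.114, 0.008], 0.76)]
ramp [([0.535, 0.15, 0.023], 0.66), ([0.38, 0.083, 0.046], 0.16)]
stop [([0.522, 0.25, 0.087], 0.95)]
bird0 [([0.547, -0.096, 0.038], 0.75), ([0.714, -0.194, 0.03], 0.71), ([0.592, -0.109, 0.038], 0.46)]
jar [([0.758, -0.049, 0.079], 0.6)]
brush_pot [([0.744, 0.125, 0.073], 0.73), ([0.538, 0.15, 0.024], 0.22)]
mould [([0.382, 0.082, 0.047], 0.61)]
0.8 [ 0.30125176 -0.43904462 -0.2159179 ] [1.49336078e-01 9.88786497e-01 1.01082762e-05 6.35382994e-06] 0.08513697290607644
```

View pics/scene0.png

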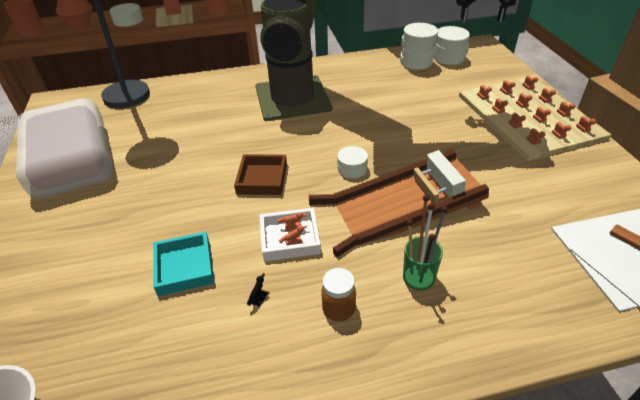

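View pics/top0.png

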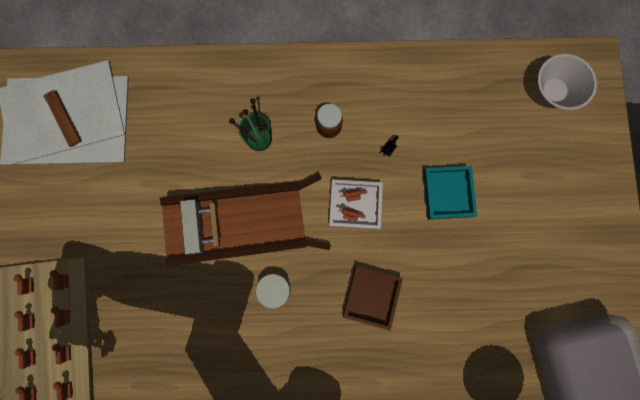

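The scene view shows the white tray with its birds at (290,235) and the ramp rising to the right, with the buffer at (427,183). The top view shows the tray at (356,204), the rails' lead-ins at (320,177) and (328,245), the strip at (213,224) and the brick at (190,226). Next I'll measure on an enlarged crop.

```bash
cat > h.py <<'E'
from rig import bot, grab_frame, order, models
import cv2, numpy as np
def ray(f,uv,z):
    K,T=f["K"],np.array(f["camera_from_world"]); R,t=T[:3,:3],T[:3,3]
    d=np.array([(uv[0]-K[0][2])/K[0][0],-(uv[1]-K[1][2])/K[1][1],-1.]); c=-R.T@t; w=R.T@d
    return c+w*(z-c[2])/w[2]
def tray(f,show=True):
    "tray centre and heading (front ~ +y) from the white rim mask"
    c=[d for d in models.masks_of(f,"tray")]
    best=None
    for d in c:
        m=d["region"]; px=f["pixels"][m]
        b=np.median(px.astype(float),0)
        if show: print("tray",round(d["score"],2),m.sum(),b,[int(v.mean()) for v in np.nonzero(m)[::-1]])
        if b.min()>110 and (best is None or m.sum()>best.sum()): best=m
    return best
E
python3 - <<'E'
from h import *
f=grab_frame("top")
m=tray(f)
if m is not None:
    r=cv2.minAreaRect(np.argwhere(m)[:,::-1].astype(np.float32)); print(r)
    P=[ray(f,p,.03)[:2] for p in cv2.boxPoints(r)]; print(np.round(P,4).tolist(),np.mean(P,0),[np.linalg.norm(P[i]-P[i-1]) for i in range(4)])
im=f["pixels"][:,:,::-1]
c=cv2.resize(im[165:275,150:400],None,fx=3.2,fy=3.2,interpolation=cv2.INTER_CUBIC)
cv2.imwrite("pics/crop1.png",cv2.convertScaleAbs(c,alpha=1.3,beta=15))
E
```

```text
tray 0.97 2695 [72. 44. 27.] [372, 297]
tray 0.83 2587 [16. 93. 95.] [449, 191]
tray 0.76 1876 [157. 149. 146.] [356, 203]
((355.4931335449219, 203.88427734375), (50.90745544433594, 47.24560546875), 2.935673475265503)
[[0.5193, -0.0453], [0.6307, -0.0539], [0.6217, -0.174], [0.5105, -0.1635]] [ 0.57059125 -0.1091876 ] [np.float64(0.11848709451358404), np.float64(0.11174292535421404), np.float64(0.12040561870213302), np.float64(0.111704219177048)]
```

View pics/crop1.png

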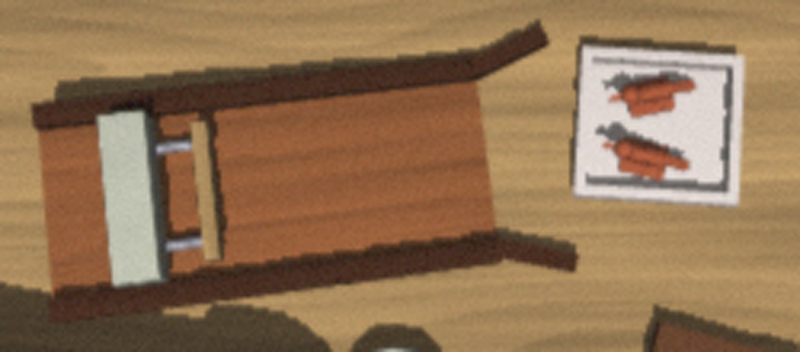

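The crop shows the ramp's toe corners at (478,82) and (495,232), its upper floor corners at (40,128) and (52,292), and the strip's top edge from (192,117) to (208,260). The tray is at (575..742, 42..205). It is about 11° off the ramp's heading. Next I'll fit the ramp and check it with an overlay.

Run:
```python
from h import *
from scipy.optimize import least_squares
f=grab_frame("top"); g=grab_frame("scene")
def proj(f,P):
    T=np.array(f["camera_from_world"]); q=np.asarray(P)@T[:3,:3].T+T[:3,3]; K=f["K"]
    return np.c_[K[0][0]*q[:,0]/-q[:,2]+K[0][2],K[1][1]*-q[:,1]/-q[:,2]+K[1][2]]
T=np.array(f["camera_from_world"]);print("cam",-T[:3,:3].T@T[:3,3])
a=np.radians(8)
def W(p,P):  # ramp frame (along slope s, y, height n) -> world
    P=np.asarray(P,float); x=P[:,0]*np.cos(a)-P[:,2]*np.sin(a); z=P[:,0]*np.sin(a)+P[:,2]*np.cos(a)
    c,s=np.cos(p[2]),np.sin(p[2]); return np.c_[p[0]+c*x-s*P[:,1],p[1]+s*x+c*P[:,1],z]
uv=np.array([(478,82),(495,232),(40,128),(52,292)])/3.2+[150,165]
mod=[(0,-.06,0),(0,.06,0),(.323,-.06,0),(.323,.06,0)]
r=least_squares(lambda p:(proj(f,W(p,mod))-uv).ravel(),[.54,.02,1.7]); p=r.x
print("ramp",p,np.degrees(p[2]),r.fun.round(1))
u=np.array([np.cos(p[2]),np.sin(p[2])]);v=np.array([-u[1],u[0]])
# strip top edge front: height .03 above slope
for q in [(205,117),(221,258)]:
    q=np.array(q)/3.2+[150,165]
    w=ray(f,q,.055)
    for _ in range(5): s=(w[:2]-p[:2])@u; w=ray(f,q,s*np.tan(a)+.03)
    print("strip",s,(w[:2]-p[:2])@v,w[2])
# tray fit
tc=np.array([.5706,-.1092]); print("tray in ramp",(tc-p[:2])@u,(tc-p[:2])@v)
# overlay
box=lambda x0,x1,y0,y1,z:[(x0,y0,z),(x1,y0,z),(x1,y1,z),(x0,y1,z)]
polys=[W(p,box(0,.323,-.06,.06,0)),W(p,box(0,.32,-.06,.06,.018)),W(p,box(0,.32,-.078,.078,.018))]
th=np.radians(85.7);c,s=np.cos(th),np.sin(th)
for z in(0,.03): polys.append([(tc[0]+c*x-s*y,tc[1]+s*x+c*y,z) for x,y in[(-.06,-.055),(.06,-.055),(.06,.055),(-.06,.055)]])
out=[]
for fr,(x0,y0,x1,y1) in((f,(150,160,400,270)),(g,(250,130,500,260))):
    k=3; im=cv2.resize(fr["pixels"][y0:y1,x0:x1,::-1],None,fx=k,fy=k,interpolation=cv2.INTER_CUBIC)
    for i,P in enumerate(polys): cv2.polylines(im,[((proj(fr,P)+.5-[x0,y0])*k).astype(int)],True,[(255,0,0),(0,255,0),(0,255,255),(255,0,255),(0,0,255)][i],1,cv2.LINE_AA)
    out.append(im)
cv2.imwrite("pics/ov1.png",np.vstack(out)[:600] if sum(o.shape[0] for o in out)<=600 else cv2.resize(np.vstack(out),None,fx=.83,fy=.83))
```

```text
cam [ 0.45267108 -0.02389314  1.02784609]
ramp [0.55250977 0.01568695 1.6805743 ] 96.28981430378967 [ 0.4 -1.2  1.4  1.1 -1.1 -0.5 -0.7  0.4]
strip 0.19585605110723925 -0.04887057871193292 0.05752577290412564
strip 0.19441768094488787 0.05201644328288793 0.057323623160897785
tray in ramp -0.12611710555111513 -0.004299016174782865
```

View pics/ov1.png

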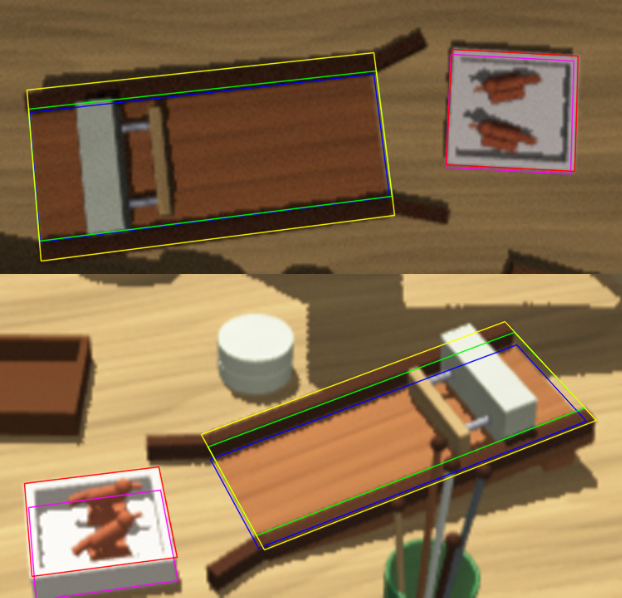

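The overlay matches in both views: the ramp's toe is at (0.553, 0.016) with heading about 96.6°, the strip is about 0.20 m up the slope, and the tray's yaw error is about −10.6°. I'll square the tray with the open fingers on its rear wall, using two contact points.

```bash
cat >> h.py <<'E'
from scipy.spatial.transform import Rotation as Ro
P0=np.array([.5525,.0157]); YAW=1.687; A=np.radians(8)
U=np.array([np.cos(YAW),np.sin(YAW)]); V=np.array([-U[1],U[0]])
def lw(x,y,z): return np.r_[P0+x*U+y*V,z]
def sw(s,y,n): return lw(s*np.cos(A)-n*np.sin(A),y,s*np.sin(A)+n*np.cos(A))
def quat(tilt,flip=1):
    t=np.radians(tilt); z=np.r_[np.sin(t)*U,-np.cos(t)]; y=flip*np.r_[V,0]; x=np.cross(y,z)
    return Ro.from_matrix(np.c_[x,y,z]).as_quat()
def F(): # force in slope frame: along, lateral, vertical
    s=bot.state(); f=np.array(s["force"]); return np.round([f[:2]@U,f[:2]@V,f[2]],2), np.round([(np.array(s["eef_pos"])[:2]-P0)@U,(np.array(s["eef_pos"])[:2]-P0)@V,s["eef_pos"][2]],4), round(s["t"],1)
E
python3 - <<'E'
from h import *
for fl in (1,-1): print(fl,[np.round(bot.solve_ik(p,quat(t,fl)),2) if bot.solve_ik(p,quat(t,fl)) is not None else None for p,t in((lw(-.235,.004,.25),8),(lw(-.235,.004,.032),8),(sw(.1,0,.03),13))])
s=bot.state(); R=Ro.from_quat(s["tcp_rot"]).as_matrix(); fl=1 if R[:2,1]@V>0 else -1; print(fl)
try: bot.move_ptp(lw(-.235,.004,.2),quat(8,fl))
except bot.Unreachable: fl=-fl; bot.move_ptp(lw(-.235,.004,.2),quat(8,fl))
print(fl,F())
print(bot.move_l(lw(-.235,.004,.032),speed=.1,contact_N=6),F())
E
```

```text
1 [array([-0.42,  0.47,  0.16,  1.33,  0.12, -2.11]), array([-0.42,  0.62, -0.17,  0.85,  0.12, -2.11]), array([ 0.08,  0.49, -0.42,  0.67,  0.23, -1.61])]
-1 [array([-0.42,  0.47,  0.16,  1.33,  0.12,  1.03]), array([-0.42,  0.62, -0.17,  0.85,  0.12,  1.03]), array([ 0.08,  0.49, -0.42,  0.67,  0.23,  1.53])]
-1
-1 (array([ 0.96, -0.1 ,  0.47]), array([-0.2341,  0.0036,  0.2002]), 3.9)
False (array([-0.62,  0.33,  0.18]), array([-0.2352,  0.0035,  0.0326]), 5.8)
```

Run:
```python
from h import *
for x,y in ((-.19,.004),(-.16,.002),(-.13,0),(-.1,0),(-.075,0)):
    print(bot.move_l(lw(x,y,.032),speed=.025,contact_N=20),*F())
f=grab_frame("top"); im=f["pixels"][:,:,::-1]
cv2.imwrite("pics/c2.png",cv2.convertScaleAbs(cv2.resize(im[150:290,150:400],None,fx=3.2,fy=3.2,interpolation=cv2.INTER_CUBIC),alpha=1.3,beta=15))
```

```text
False [-1.24 -1.85  0.57] [-0.1901  0.0039  0.0321] 7.7
False [-1.86  1.07  1.46] [-0.1599  0.0023  0.0319] 9.1
False [-2.4   0.25  0.22] [-1.298e-01  1.000e-04  3.200e-02] 10.4
False [-0.65  0.67 -0.67] [-0.0998  0.0001  0.032 ] 11.8
False [0.03 0.09 0.1 ] [-0.0747  0.0001  0.032 ] 12.9
```

View pics/c2.png

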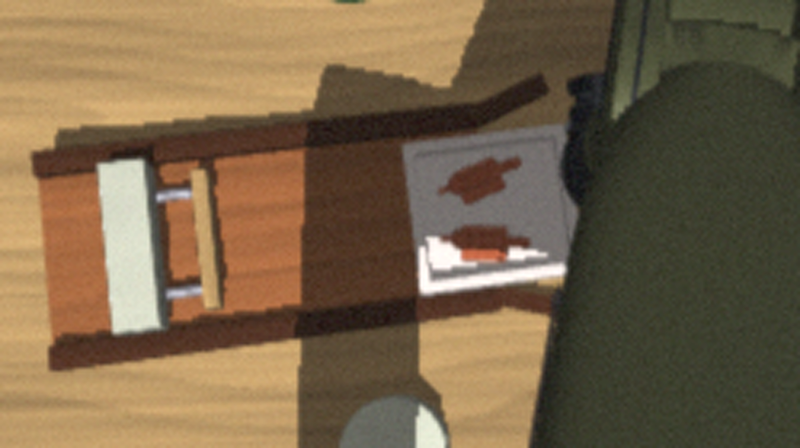

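The tray is square and its front is in between the rails (front edge at (410,215) in the crop), with both birds standing. I'll push a little deeper, then switch to closed fingers, which are narrow enough to fit between the rails.

Run:
```python
from h import *
print(bot.move_l(lw(-.045,0,.033),speed=.025,contact_N=22),*F())
bot.move_l(lw(-.09,0,.033),speed=.06)
bot.move_l(lw(-.09,0,.085),speed=.1)
bot.grasp(); 
print(bot.move_l(lw(-.075,0,.038),speed=.08,attitude=quat(13,-1),contact_N=10),*F(),bot.state()["grip_width"])
for x in (-.04,-.02,0,):
    print(bot.move_l(lw(x,0,.037),speed=.025,contact_N=22),*F())
for s in (.015,.03):
    print(bot.move_l(sw(s,0,.035),speed=.025,contact_N=22),*F())
f=grab_frame("scene"); im=f["pixels"][:,:,::-1]
cv2.imwrite("pics/c3.png",cv2.resize(im[100:300,230:500],None,fx=2.9,fy=2.9,interpolation=cv2.INTER_CUBIC))
```

```text
False [-1.59  0.75 -0.75] [-0.0448 -0.      0.0331] 14.3
False [0.37 0.28 0.63] [-0.0751 -0.0001  0.0379] 17.4 -0.0002669103011599403
False [-3.74 -0.22  0.93] [-0.0403 -0.0003  0.0371] 19.0
False [-1.42  0.43  1.35] [-0.0195  0.0003  0.0369] 19.9
False [-5.39  0.07  2.27] [-0.0004 -0.0006  0.0374] 20.9
False [-3.83 -0.21  2.28] [ 0.01   -0.0003  0.0369] 21.4
False [-4.76  0.59  2.78] [0.0247 0.     0.0389] 22.2
```

View pics/c3.png

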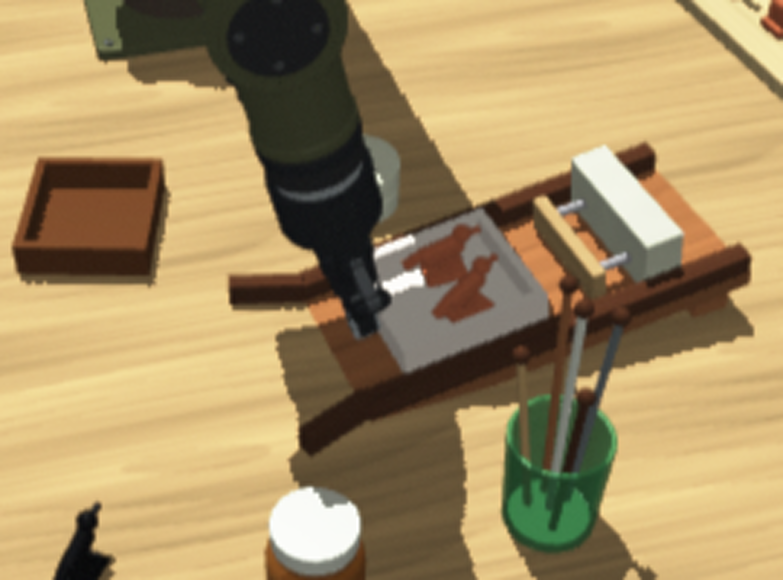

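The tray is up on the slope and square, with both birds standing at (440,275) in the crop; the strip is at (570,245). Next I'll feel for the strip in 1 mm steps.

Run:
```python
from h import *
def avg(n=5):
    a=[]
    for _ in range(n): bot.hold(.04); a.append(F()[0])
    return -np.mean(a,0)[0]
print(bot.move_l(sw(.045,0,.035),speed=.02,contact_N=12),avg())
hist=[]; s=.045
while s<.085:
    s+=.001
    c=bot.move_l(sw(s,0,.035),speed=.01,contact_N=8); v=avg(); hist.append(v)
    base=np.median(hist[:5]); print(round(s,4),c,round(v,2),F()[2])
    if c or (len(hist)>5 and v>base+6.5): break
print(F())
```

```text
False 4.644
0.046 False 5.48 23.8
0.047 False 4.65 24.2
0.048 False 4.77 24.7
0.049 False 4.61 25.2
0.05 False 4.51 25.6
0.051 False 4.7 26.1
0.052 False 3.98 26.5
0.053 False 4.42 27.0
0.054 False 4.2 27.4
0.055 False 4.24 27.9
0.056 False 4.18 28.4
0.057 False 4.29 28.8
0.058 False 4.31 29.3
0.059 False 3.98 29.7
0.06 False 3.92 30.2
0.061 False 3.99 30.7
0.062 False 3.83 31.1
0.063 False 3.71 31.6
0.064 False 4.29 32.0
0.065 False 4.0 32.5
0.066 False 4.27 33.0
0.067 False 4.3 33.4
0.068 False 4.14 33.9
0.069 False 5.44 34.3
0.07 False 6.55 34.8
0.071 False 8.3 35.2
0.072 False 9.29 35.7
0.073 False 10.14 36.2
0.074 False 11.88 36.6
(array([-12.32,   1.34,   2.51]), array([0.0658, 0.0005, 0.0446]), 36.6)
```

The force starts to climb at s≈0.068 and is about 7.5 N above the sliding force now, so the strip is pressed in roughly 3–4 mm. I'll let go gently and look.

Run:
```python
from h import *
bot.hold(.3)
bot.move_l(sw(.066,0,.035),speed=.008); print(*F())
bot.move_l(sw(.04,0,.036),speed=.03)
bot.move_l(sw(.0,0,.14),speed=.1)
bot.move_ptp(lw(-.2,.05,.22),quat(8,-1)); print(*F())
f=grab_frame("top"); im=f["pixels"][:,:,::-1]
g=grab_frame("scene")["pixels"][:,:,::-1]
a=cv2.resize(im[160:270,150:350],None,fx=3,fy=3,interpolation=cv2.INTER_CUBIC)
b=cv2.resize(g[140:230,320:520],None,fx=3,fy=3,interpolation=cv2.INTER_CUBIC)
cv2.imwrite("pics/c4.png",cv2.convertScaleAbs(np.vstack([a,b]),alpha=1.2,beta=10))
```

```text
[ 0.32  0.15 -0.18] [ 0.0606 -0.      0.0439] 38.1
[ 1.18  0.43 -0.2 ] [-0.199   0.0502  0.2192] 41.2
```

View pics/c4.png

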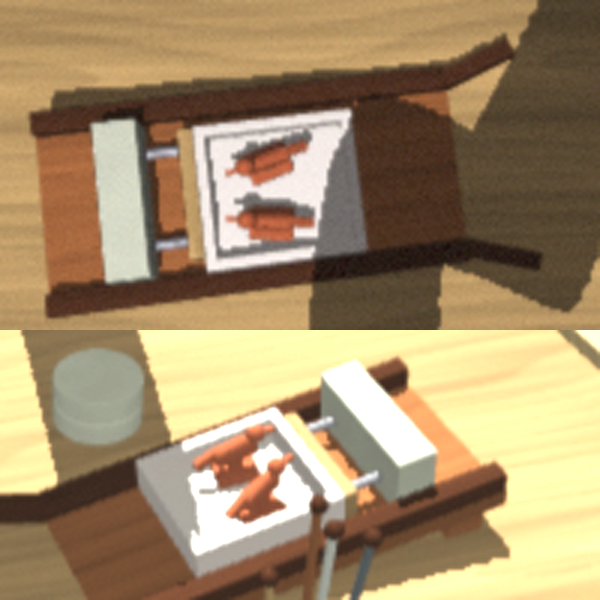

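The tray sits flush on the strip (its front edge at (200,200) in the upper crop) and parallel to the toe line, with both birds upright and the robot clear. I'm handing it in.

```bash
python3 -c "
from h import *
print(order.job_done())"
```

```text
the job is handed in; nothing more can be done
None
```

The tray rests square against the buffer strip with both birds standing; I pressed the strip in about 3–4 mm (about 7.5 N), let go, and handed the job in, though no verdict came back.

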